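# Transfer the sample row to the other rack in reverse

## Task

Testing on this bench begins with the last sample made, so move the four samples from the full rack to the empty rack in reverse order: the one now at the left end (as seen from the robot) goes to the right end of the empty rack, the second from left to second from right, and so on. Stand each upright in the middle of its own cork pad, and leave the timer and the syringe where they are.

Things in the scene. Friction and masses are not known exactly. Their poses are not given: they have to be found in the camera images.
- plain_jar_centre (a point): Centre (half-way up) of the sample jar without a handle: clear, rounded body 46 mm wide, 66 mm high, 0.13 kg; the point lies 33 mm above its underside, z up along the jar. May be grasped across the body in any direction.
- handled_jar_centre (a point): Centre of the body (half-way up) of the sample jar with a small loop handle: clear, body 46 mm wide, 66 mm high, 0.13 kg; the point lies 33 mm above its underside, z up. The handle sticks out to -y of this frame, to 37 mm from the point, so grasp the body along x.
- dropper_bottle_centre (a point): Centre (half-way up) of the slim amber bottle with a black cap: round, 28 mm in diameter, 72 mm high, 0.045 kg; the point lies 36 mm above its underside, z up. Grasp the glass body, whose solid part reaches 52 mm above the underside.
- short_tin_centre (a point): Centre (half-way up) of the short round metal tin with a shallow lid: 41 mm in diameter, 50 mm high, 0.09 kg; the point lies 25 mm above its underside, z up.
- full_rack: Aluminium rack, 90 (x) x 336 (y) x 8 mm, fixed on the table. Origin: centre of its underside; x away from the robot, y to its left along the row. Four bays at local y = 120, 40, -40, -120 mm, each with a fixed cork pad 68 x 66 mm, top 11 mm above the origin; ribs between bays rise 5 mm above the pads. At the start a sample stands on each pad.
- empty_rack: Aluminium rack, 90 (x) x 336 (y) x 8 mm, fixed on the table. Origin: centre of its underside; x away from the robot, y to its left along the row. Four bays at local y = 120, 40, -40, -120 mm, each with a fixed cork pad 68 x 66 mm, top 11 mm above the origin; ribs between bays rise 5 mm above the pads. Empty at the start.
- pad_plain_jar: Cork pad, 68 (x) x 66 (y) x 3 mm, fixed in the full rack: the pad on which the jar without a handle stands at the start; it stays there and so marks where that sample came from. Looks like the other pads. Origin: centre of its underside, axes as the full rack's.
- pad_handled_jar: Cork pad, 68 (x) x 66 (y) x 3 mm, fixed in the full rack: the pad on which the jar with the handle stands at the start; it stays there and so marks where that sample came from. Looks like the other pads. Origin: centre of its underside, axes as the full rack's.
- pad_dropper_bottle: Cork pad, 68 (x) x 66 (y) x 3 mm, fixed in the full rack: the pad on which the dropper bottle stands at the start; it stays there and so marks where that sample came from. Looks like the other pads. Origin: centre of its underside, axes as the full rack's.
- pad_short_tin: Cork pad, 68 (x) x 66 (y) x 3 mm, fixed in the full rack: the pad on which the short tin stands at the start; it stays there and so marks where that sample came from. Looks like the other pads. Origin: centre of its underside, axes as the full rack's.
- timer: Bystander: a white kitchen timer, 62 x 62 x 22 mm, loose on the table; origin: centre of its underside. Leave it alone.
- syringe: Bystander: a clear plastic syringe, 30 x 114 x 22 mm, lying loose on the table; origin: centre of its underside. Leave it alone.
There are look-alikes about, which are no part of the job. Of the things like the part that bears dropper_bottle_centre, leave any that is blue; of the rest the smaller one is meant. What is shaped like the part that bears plain_jar_centre but orange is not meant.

How it is judged (in metres and radians):
At the end, for the whole second after the job is handed in: Each sample stands upright (within 0.12 rad) and at rest on a pad of the empty rack, its centre within 13 mm of the pad's centre along and across the row, in the mirrored bay: the sample from the nth pad from the left of the full rack is on the nth pad from the right of the empty rack (((y of pad_plain_jar in the frame of full_rack between 0.1 and 0.14 m and y of plain_jar_centre in the frame of empty_rack between -0.133 and -0.107 m) or (y of pad_plain_jar in the frame of full_rack between 0.02 and 0.06 m and y of plain_jar_centre in the frame of empty_rack between -0.053 and -0.027 m) or (y of pad_plain_jar in the frame of full_rack between -0.06 and -0.02 m and y of plain_jar_centre in the frame of empty_rack between 0.027 and 0.053 m) or (y of pad_plain_jar in the frame of full_rack between -0.14 and -0.1 m and y of plain_jar_centre in the frame of empty_rack between 0.107 and 0.133 m)) and x of plain_jar_centre in the frame of empty_rack between -0.013 and 0.013 m and z of plain_jar_centre in the frame of empty_rack between 0.04 and 0.048 m and angle between each of plain_jar_centre, handled_jar_centre, dropper_bottle_centre, short_tin_centre's own z axis and vertical below 0.12 rad and linear speed of each of plain_jar, handled_jar, dropper_bottle, short_tin below 0.02 m/s and angular speed of each of plain_jar, handled_jar, dropper_bottle, short_tin below 0.2 rad/s and ((y of pad_handled_jar in the frame of full_rack between 0.1 and 0.14 m and y of handled_jar_centre in the frame of empty_rack between -0.133 and -0.107 m) or (y of pad_handled_jar in the frame of full_rack between 0.02 and 0.06 m and y of handled_jar_centre in the frame of empty_rack between -0.053 and -0.027 m) or (y of pad_handled_jar in the frame of full_rack between -0.06 and -0.02 m and y of handled_jar_centre in the frame of empty_rack between 0.027 and 0.053 m) or (y of pad_handled_jar in the frame of full_rack between -0.14 and -0.1 m and y of handled_jar_centre in the frame of empty_rack between 0.107 and 0.133 m)) and x of handled_jar_centre in the frame of empty_rack between -0.013 and 0.013 m and z of handled_jar_centre in the frame of empty_rack between 0.04 and 0.048 m and ((y of pad_dropper_bottle in the frame of full_rack between 0.1 and 0.14 m and y of dropper_bottle_centre in the frame of empty_rack between -0.133 and -0.107 m) or (y of pad_dropper_bottle in the frame of full_rack between 0.02 and 0.06 m and y of dropper_bottle_centre in the frame of empty_rack between -0.053 and -0.027 m) or (y of pad_dropper_bottle in the frame of full_rack between -0.06 and -0.02 m and y of dropper_bottle_centre in the frame of empty_rack between 0.027 and 0.053 m) or (y of pad_dropper_bottle in the frame of full_rack between -0.14 and -0.1 m and y of dropper_bottle_centre in the frame of empty_rack between 0.107 and 0.133 m)) and x of dropper_bottle_centre in the frame of empty_rack between -0.013 and 0.013 m and z of dropper_bottle_centre in the frame of empty_rack between 0.043 and 0.051 m and ((y of pad_short_tin in the frame of full_rack between 0.1 and 0.14 m and y of short_tin_centre in the frame of empty_rack between -0.133 and -0.107 m) or (y of pad_short_tin in the frame of full_rack between 0.02 and 0.06 m and y of short_tin_centre in the frame of empty_rack between -0.053 and -0.027 m) or (y of pad_short_tin in the frame of full_rack between -0.06 and -0.02 m and y of short_tin_centre in the frame of empty_rack between 0.027 and 0.053 m) or (y of pad_short_tin in the frame of full_rack between -0.14 and -0.1 m and y of short_tin_centre in the frame of empty_rack between 0.107 and 0.133 m)) and x of short_tin_centre in the frame of empty_rack between -0.013 and 0.013 m and z of short_tin_centre in the frame of empty_rack between 0.032 and 0.04 m); the robot touches nothing.
It fails at once if a bystander (timer or syringe) is moved by more than 30 mm (distance of any of timer, syringe from where it was at the start of the episode above 0.03 m).
It also fails if it takes over 96 s, if anything falls off the work surface, if the arm or the gripper's body presses on something with over 40 N, if the wrist force passes 120 N, or if a joint passes its speed limit or range.

## Robot

A 6-joint arm with a two-finger parallel gripper is mounted at the origin on a cart in front of the work surface, level with it; the furniture and walls round the work are solid. World frame = base frame: x ahead of the robot, y to its left, z up, the work surface at z = 0. Lengths are in m, angles in degrees, forces in N, time in s.
With the tool pointing down it reaches from about 0.325 to 0.9 m from the base axis. Payload 6.1 kg.
Tool frame: the origin (TCP) lies midway between the tips of the shut fingers; the grasp point (between the pads) lies 19 mm behind it; z points along the fingers, y is the direction in which the jaws open and shut (so a half turn about z gives the same grasp; the last joint's range is limited). The gripper opens to 87 mm and grips with 3 to 60 N. Pads are 19 mm wide; open, the fingers measure 117 mm over their backs; the gripper's body (75 mm by 190 mm) begins 51 mm behind the grasp point.
Start: joints at [65.713, 12.628, 87.462, -0, 79.91, -7.225], TCP at [0.183, 0.597, 0.188] pointing down, gripper open.
Joint ranges: [-170.65, 170.65], [-52.31, 119.04], [5.05, 147.46], [-71.25, 251.25], [11.57, 151.72], [-153.62, 153.62]. Speed limits (degrees/s): [147.25, 147.25, 172.46, 180, 180, 180].

## Interface

Orientations are given as a 3x3 rotation matrix whose columns are the frame's x, y, z axes.
In Python, from station import r gives the robot as it stands. The module is installed in compiled form; this text tells all that it offers.
- The arm moves only by the shell command python3 -m creep 'ROWS' [FORCE]. ROWS is JSON, one flat list of numbers, 7 for each row, row after row: the shift along the tool's x, y, z in mm, then the turn, a rotation vector about the tool's x, y, z in rad, then the finger opening in mm, from 0 to 87. In form: [dx, dy, dz, wx, wy, wz, grip, dx, dy, dz, wx, wy, wz, grip, ...]. A call has 1 to 20 rows; each row shifts and turns the pose as measured when the row begins, along the tool's axes as they then stand; what a row does not reach is not made up. A row lasts 1/10 s, in which the tool goes at most 50 mm and 8.59 degrees, less where a joint would pass 70% of its speed; a pose out of reach is approached as far as the arm can. A call is refused whole if a number of a shift passes 50 or a number of a turn 0.15, either way. A call with a gripper value outside its range is refused whole. The fingers move at their own pace and stop on an object; FORCE is the grip in N (left out, the last holds). Time passes only in rows, so rows that do not move let the fingers close. It gives the time, the measured TCP pose, the force and the opening at its end, in the units of the state.
- r.state(): the state, without advancing time (a new reading comes with each control period).
- r.grab_frame(name): name is "scene" or "side" or "wrist"; returns (picture, depth): 420x560x3 uint8, blue, green, red; 420x560 float32, m along the optical axis (not along the pixel's ray), 0 where there is no reading.
- r.camera_params(name): a dict with "fx", "fy", "cx", "cy" (pixels), "T" (4x4, takes a point from camera to world coordinates). Camera axes: x right, y up, looking along -z (the intrinsics and any distortion apply to the point x, -y, -z); pixel columns grow to the right and rows downward; lengths in m; the calibration is good to about 2 mm. A picture is of the moment at which its call begins: read the wrist's pose just before it. camera_params takes no time and is no camera call; for the wrist camera it gives the pose at the moment of the call.
- r.finish_job(): hands the job in, once; it reports no verdict.
The state is a dict: "clock": time; "qpos": joint angles; "qvel": joint speeds; "joint_torque": joint torques, N m; "tool_pos": TCP position; "tcp_rot": TCP orientation; "wrist_force": force on the tool from outside, world axes, zero at the start; "ft_torque": the same for the moment, N m; "grip_width": finger opening in m.
Only numpy, scipy, OpenCV 4.12 (cv2) and the standard library are available. Lean on these libraries where they do the work, as an engineer would, in place of code of your own. Each camera call takes 0.05 s, during which the arm holds its last target. There are 200 camera calls.

## Working session

There is one attempt and no reset: what is moved stays moved. The work goes in short steps, Python scripts to look and compute and a shell command to move; the robot and the scene stay as the last step left them, time stands still between calls to the robot, and variables do not carry over. Pictures are saved under pics/ and viewed, about 12 in all and at most 16, crops included, and the job is handed in when it is done.

```bash
mkdir -p pics; cat > h.py <<'E'
import numpy as np, cv2
from station import r
def cast(cp,u,v,z):
    T=np.array(cp["T"]); d=T[:3,:3]@np.array([(u-cp["cx"])/cp["fx"],-(v-cp["cy"])/cp["fy"],-1.0]); o=T[:3,3]
    return o+d*(z-o[2])/d[2]
def cloud(cp,dep):
    v,u=np.mgrid[:dep.shape[0],:dep.shape[1]]
    P=np.stack([(u-cp["cx"])/cp["fx"]*dep,-(v-cp["cy"])/cp["fy"]*dep,-dep],-1)
    T=np.array(cp["T"]); return P@T[:3,:3].T+T[:3,3]
E
python3 - <<'E'
from h import *
s=r.state(); print(s)
for n in ("scene","side","wrist"):
    cp=r.camera_params(n); im,d=r.grab_frame(n); cv2.imwrite(f"pics/{n}0.png",im); np.savez(f"pics/{n}0.npz",im=im,d=d,**{k:np.array(v) for k,v in cp.items() if k in("fx","fy","cx","cy","T")})
    print(n,cp, (d>0).mean())
E
```

```text
{'clock': 0.0, 'qpos': array([ 6.57107808e+01,  1.26752284e+01,  8.75248727e+01,  2.59371469e-03,
        7.99097994e+01, -7.22562334e+00]), 'qvel': array([-0.11466223,  0.04234195,  0.03037461, -0.00641931, -0.0899627 ,
       -0.03348073]), 'joint_torque': array([-3.37131196e-04, -4.94612575e+01, -3.87366593e+01,  6.96196128e-02,
        5.73663600e-02, -1.96520677e-04]), 'tool_pos': array([0.18310983, 0.59686922, 0.1867457 ]), 'tcp_rot': array([[-9.55977188e-01,  2.93439818e-01, -8.29630533e-04],
       [ 2.93440852e-01,  9.55975666e-01, -1.73000089e-03],
       [ 2.85455455e-04, -1.89728888e-03, -9.99998159e-01]]), 'wrist_force': array([-1.53592805, -0.64011646,  0.89198485]), 'ft_torque': array([ 0.02330142, -0.01442202, -0.01972411]), 'grip_width': 0.0870174235565583}
scene {'fx': 456.9440616221383, 'fy': 456.9440616221383, 'cx': 277.47984649782, 'cy': 208.36177121640574, 'T': array([[ 0.43504103,  0.55208423, -0.71129622, -0.33445655],
       [-0.9004043 ,  0.26970523, -0.34136665, -0.43321994],
       [ 0.00337717,  0.78896267,  0.61443185,  0.79447973],
       [ 0.        ,  0.        ,  0.        ,  1.        ]])} 0.9805059523809524
side {'fx': 476.101052736162, 'fy': 476.101052736162, 'cx': 275.95175991343893, 'cy': 210.63090841521804, 'T': array([[ 0.95132607,  0.08478013, -0.29629551,  0.15318609],
       [-0.30723211,  0.33648445, -0.89016102, -1.02884243],
       [ 0.02423086,  0.93786488,  0.34615361,  0.46500726],
       [ 0.        ,  0.        ,  0.        ,  1.        ]])} 0.9213988095238095
wrist {'fx': 296.3321510222564, 'fy': 296.3321510222564, 'cx': 277.71834641597434, 'cy': 208.70152179113956, 'T': array([[ 0.29422269, -0.91176678, -0.28655601,  0.10359015],
       [ 0.9557321 ,  0.27973586,  0.09123594,  0.62089873],
       [-0.00302591, -0.30071447,  0.95370942,  0.38411779],
       [ 0.        ,  0.        ,  0.        ,  1.        ]])} 0.9960586734693877
```

View pics/scene0.png

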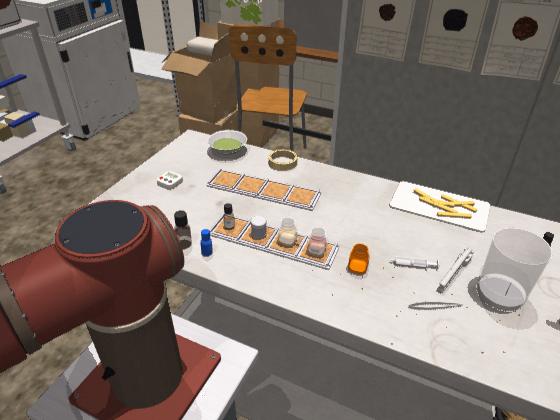

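View pics/side0.png

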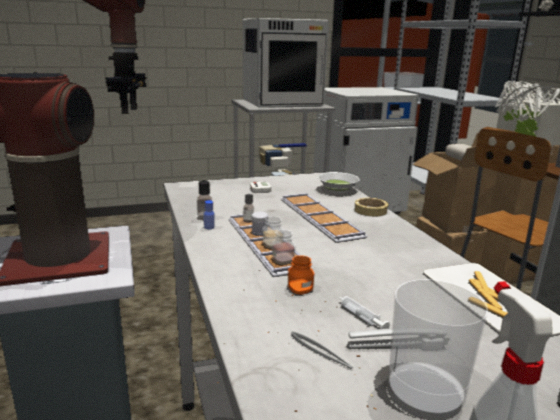

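View pics/wrist0.png

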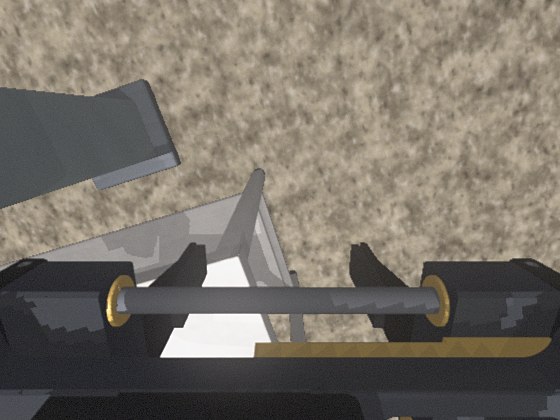

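The scene view shows the full rack with, left to right, the amber dropper (229,217), tin (259,229), jar (288,236) and jar (317,244). The empty rack lies behind it, with pads at (224,179) to (302,196). The blue and larger look-alikes are at (206,242) and (181,225), the orange jar at (359,260), the timer at (170,180) and the syringe at (415,264). The side view agrees; the wrist camera sees only floor.

```bash
python3 - <<'E'
from h import *
for n,box in (("scene",(160,330,160,275)),("side",(170,380,170,300))):
    f=np.load(f"pics/{n}0.npz"); cp={k:f[k] for k in("fx","fy","cx","cy","T")}; im,d=f["im"],f["d"]
    P=cloud(cp,d); hsv=cv2.cvtColor(im,cv2.COLOR_BGR2HSV)
    m=cv2.inRange(hsv,(8,90,110),(20,255,255)); m[:box[2]]=0;m[box[3]:]=0;m[:,:box[0]]=0;m[:,box[1]:]=0
    k,lab,st,c=cv2.connectedComponentsWithStats(m,connectivity=4)
    for i in range(1,k):
        if st[i,4]<40: continue
        q=P[lab==i]; mr=cv2.minAreaRect(np.argwhere(lab==i)[:,::-1].astype(np.float32))
        print(n,"pad",c[i].round(1),st[i],"cast",cast(cp,*c[i],.011).round(4),"depth med",np.median(q,0).round(4),"z sd",q[:,2].std().round(4))
    # tall things from depth
    b=((P[...,2]>0.022)&(P[...,2]<0.1)&(P[...,0]>.25)&(P[...,0]<.95)&(P[...,1]>-.15)&(P[...,1]<.6)&(d>0)).astype(np.uint8)
    k,lab,st,c=cv2.connectedComponentsWithStats(b,connectivity=4)
    for i in range(1,k):
        if st[i,4]<25: continue
        q=P[lab==i]; print(n,"obj",c[i].round(1),st[i,:4],st[i,4],"xyz lo",np.percentile(q,2,0).round(3),"hi",np.percentile(q,98,0).round(3))
im=cv2.imread("pics/scene0.png")[165:275,160:340]; a=cv2.resize(im,None,fx=4.4,fy=4.4,interpolation=cv2.INTER_CUBIC); cv2.imwrite("pics/sc_crop.png",a)
E
```

```text
scene pad [226.4 178.6] [213 171  28  16 271] cast [0.6369 0.2057 0.011 ] depth med [0.6382 0.2061 0.0103] z sd 0.0476
scene pad [250.4 184.1] [237 176  28  17 284] cast [0.6435 0.1263 0.011 ] depth med [0.6441 0.1273 0.0102] z sd 0.0016
scene pad [275.4 189.6] [262 181  27  18 301] cast [0.6508 0.0468 0.011 ] depth med [0.6521 0.0471 0.0104] z sd 0.0637
scene pad [301.  195.5] [287 187  28  18 311] cast [ 0.657  -0.0329  0.011 ] depth med [ 0.6574 -0.0325  0.0104] z sd 0.0016
scene pad [231.3 227.9] [215 219  32  18 275] cast [0.4433 0.0751 0.011 ] depth med [0.4385 0.0704 0.0104] z sd 0.0473
scene pad [257.7 236.2] [242 226  32  19 223] cast [ 0.4446 -0.0028  0.011 ] depth med [ 0.4392 -0.0115  0.0104] z sd 0.074
scene pad [283.1 246.1] [270 233  28  21 175] cast [ 0.4394 -0.0781  0.011 ] depth med [ 0.4372 -0.0784  0.0107] z sd 0.0594
scene pad [315.6 253.2] [300 241  30  22 200] cast [ 0.4509 -0.1616  0.011 ] depth med [ 0.443  -0.1704  0.0107] z sd 0.0067
scene obj [226.6 139.9] [207 130  41  23] 569 xyz lo [0.741 0.24  0.022] hi [0.864 0.361 0.042]
scene obj [280.5 150.4] [271 
[... 1613 characters left out ...]
.4357 -0.0737  0.011 ] depth med [ 0.4345 -0.0747  0.012 ] z sd 0.051
side pad [271.6 260.6] [266 255  16  13  63] cast [ 0.4377 -0.1533  0.011 ] depth med [ 0.4362 -0.1564  0.012 ] z sd 0.0034
side pad [300.  273.4] [283 255  32  38 732] cast [ 0.4759 -0.2245  0.011 ] depth med [ 0.4536 -0.2833  0.0421] z sd 0.0323
side obj [337.6 179.5] [317 172  43  17] 538 xyz lo [0.743 0.239 0.023] hi [0.861 0.363 0.044]
side obj [204.7 202.6] [196 183  18  40] 502 xyz lo [0.328 0.074 0.023] hi [0.361 0.158 0.097]
side obj [262.1 221.3] [242 194  46  52] 964 xyz lo [ 0.434 -0.146  0.024] hi [0.476 0.083 0.081]
side obj [370.8 203.3] [354 198  34  12] 166 xyz lo [0.766 0.053 0.022] hi [0.855 0.14  0.027]
```

View pics/sc_crop.png

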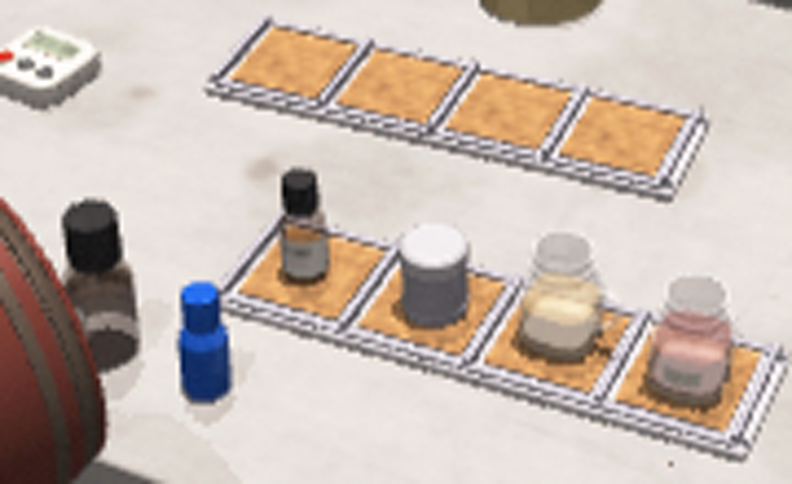

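The crop (4.4x from column 160, row 165) shows the bays from the left: dropper (crop 303,240), tin (435,275), jar with cream contents and what looks like a handle lug at its lower right (560,300), and jar with pink contents (690,345). I have viewed 4 pictures so far. Next I raise the tool and turn it to line up with the racks.

```bash
python3 -m creep '[0,0,-15,0,0,0.15,87, 0,0,-15,0,0,0.15,87, 0,0,-15,0,0,0.15,87, 0,0,-15,0,0,0.15,87, 0,0,-15,0,0,0.15,87, 0,0,-15,0,0,0.15,87, 0,0,-15,0,0,0.15,87, 0,0,-15,0,0,0.15,87]'; python3 -m creep '[-40,20,0,0,0,0,87, -44,24,0,0,0,0,87, -44,24,0,0,0,0,87, -44,24,0,0,0,0,87, -44,24,0,0,0,0,87, -44,24,0,0,0,0,87, -44,24,0,0,0,0,87, -44,24,0,0,0,0,87, -44,24,0,0,0,0,87, -44,24,0,0,0,0,87, -44,24,0,0,0,0,87, -44,24,0,0,0,0,87, 0,0,0,0,0,0,87]'
```

```text
clock: 0.95
tool_pos: [0.1817, 0.5938, 0.3033]
tcp_rot: [[-0.067, 0.998, -0.006], [0.998, 0.067, -0.014], [-0.014, -0.007, -1.0]]
wrist_force: [0.6, 0.3, -0.5]
grip_width: 0.0868
clock: 2.25
tool_pos: [0.4979, 0.0852, 0.3056]
tcp_rot: [[-0.066, 0.998, -0.006], [0.998, 0.066, -0.013], [-0.013, -0.007, -1.0]]
wrist_force: [-0.6, 0.5, -0.8]
grip_width: 0.087
```

```bash
cat >> h.py <<'E'
def shot(n,tag):
    cp=r.camera_params(n); im,d=r.grab_frame(n); cv2.imwrite(f"pics/{tag}.png",im)
    np.savez(f"pics/{tag}.npz",im=im,d=d,**{k:np.array(cp[k]) for k in("fx","fy","cx","cy","T")})
def load(tag):
    f=np.load(f"pics/{tag}.npz"); return {k:f[k] for k in("fx","fy","cx","cy","T")},f["im"],f["d"]
E
python3 -c "
from h import *
shot('wrist','w1')"
python3 -m creep '[-40,0,0,0,0,0,87, -40,0,0,0,0,0,87, -40,0,0,0,0,0,87, 0,0,0,0,0,0,87, 0,0,0,0,0,0,87]'
python3 -c "
from h import *
shot('wrist','w2')"
```

```text
clock: 2.8
tool_pos: [0.5032, -0.0295, 0.3057]
tcp_rot: [[-0.074, 0.997, -0.009], [0.997, 0.074, -0.008], [-0.007, -0.01, -1.0]]
wrist_force: [0.5, 0.9, -0.0]
grip_width: 0.0869
```

View pics/w2.png

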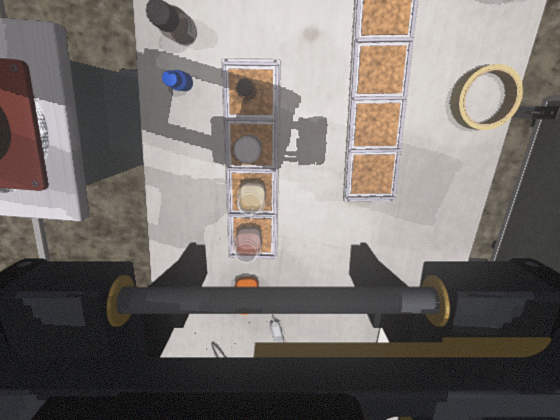

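Wrist view 2 shows all four samples at (245,88), (247,150), (251,196) and (249,240), with the empty rack's pads from (384,12) to (372,172). That makes 5 pictures viewed. Now I measure from both wrist positions.

```bash
python3 - <<'E'
from h import *
def tri(A,B):
    M=np.zeros((3,3));b=np.zeros(3)
    for cp,u,v in (A,B):
        T=cp["T"];d=T[:3,:3]@np.array([(u-cp["cx"])/cp["fx"],-(v-cp["cy"])/cp["fy"],-1.]);d/=np.linalg.norm(d);Q=np.eye(3)-np.outer(d,d);M+=Q;b+=Q@T[:3,3]
    return np.linalg.solve(M,b)
pads={}
for t in("w1","w2"):
    cp,im,d=load(t); P=cloud(cp,d); hsv=cv2.cvtColor(im,cv2.COLOR_BGR2HSV)
    m=cv2.inRange(hsv,(7,80,60),(20,255,255)); m=cv2.morphologyEx(m,cv2.MORPH_CLOSE,np.ones((5,5),np.uint8)); m[245:]=0
    k,lab,st,c=cv2.connectedComponentsWithStats(m,connectivity=4); L=[]
    for i in range(1,k):
        if st[i,4]<300: continue
        mr=cv2.minAreaRect(np.argwhere(lab==i)[:,::-1].astype(np.float32)); L.append((cp,)+mr[0])
        print(t,"pad",np.round(mr[0],1),np.round(mr[1],1),st[i,:4],"cast",cast(cp,*mr[0],.011)[:2].round(4),"z",np.median(P[lab==i][:,2]).round(4))
    b=((P[...,2]>0.022)&(P[...,2]<0.12)&(P[...,0]>.3)&(P[...,0]<.9)&(d>0)).astype(np.uint8); b[245:]=0
    k,lab,st,c=cv2.connectedComponentsWithStats(b,connectivity=4)
    for i in range(1,k):
        if st[i,4]<40: continue
        q=P[lab==i]; zt=np.percentile(q[:,2],97); top=q[q[:,2]>zt-.006]; tp=c[i]
        uv=np.argwhere((lab==i)&(P[...,2]>zt-.006))[:,::-1].mean(0)
        print(t,"obj",st[i],"top z",zt.round(4),"topc",((top.min(0)+top.max(0))/2)[:2].round(4),"top uv",uv.round(1),"lo",np.percentile(q,3,0)[:2].round(3),"hi",np.percentile(q,97,0)[:2].round(3))
_,a,_=load("w1");_,b,_=load("w2")
cv2.imwrite("pics/wcrop.png",cv2.resize(np.hstack([a[30:400,190:300],b[30:265,190:300][:,:] if 0 else cv2.copyMakeBorder(b[30:265,190:300],0,135,0,0,cv2.BORDER_CONSTANT)]),None,fx=1.6,fy=1.6))
cv2.imwrite("pics/jars.png",cv2.resize(b[165:265,215:285],None,fx=6,fy=6,interpolation=cv2.INTER_CUBIC))
E
```

```text
w1 pad [375.5  91.5] [45. 45.] [353  69  46  46] cast [0.6382 0.2075] z 0.0112
w1 pad [371.5 144.5] [41. 43.] [350 124  44  42] cast [0.6452 0.1276] z 0.0113
w1 pad [250.  164.5] [37. 40.] [230 146  41  38] cast [0.4493 0.0818] z 0.0114
w1 pad [367.5 192. ] [36. 41.] [347 174  42  37] cast [0.6515 0.048 ] z 0.0114
w1 pad [250.5 210. ] [34. 37.] [232 193  38  35] cast [0.4531 0.002 ] z 0.0114
w1 pad [364.5 231.5] [25. 39.] [345 219  40  26] cast [ 0.6579 -0.0247] z 0.0115
w1 obj [ 462    0   98   81 5156] top z 0.0425 topc [0.799  0.2824] top uv [514.9  47.8] lo [0.74  0.239] hi [0.86  0.332]
w1 obj [154  98  43  29 999] top z 0.1032 topc [0.3457 0.1566] top uv [165.2 113.5] lo [0.335 0.142] hi [0.365 0.176]
w1 obj [441 141  61  57 969] top z 0.0265 topc [0.8095 0.0991] top uv [472.1 169. ] lo [0.765 0.056] hi [0.853 0.142]
w1 obj [168 148  26  22 381] top z 0.0727 topc [0.3451 0.0883] top uv [175.3 162.5] lo [0.337 0.079] hi [0.358 0.102]
w1 obj [237 156  19  23 329] top z 0.0837 topc [0.4473 0.0837] top uv [243.6 171.5] lo [0.435 0.075] hi [0.458 0.097]
w1 obj [235 204  25  30 600] 
[... 882 characters left out ...]
1218] top z 0.0264 topc [0.8094 0.0985] top uv [490.2  95.7] lo [0.765 0.056] hi [0.853 0.142]
w2 obj [162  70  28  21 454] top z 0.0726 topc [0.3457 0.0873] top uv [169.5  77.8] lo [0.338 0.076] hi [0.358 0.1  ]
w2 obj [236  78  21  22 353] top z 0.0836 topc [0.4476 0.0835] top uv [243.8  86.3] lo [0.436 0.07 ] hi [0.459 0.093]
w2 obj [233 135  28  29 624] top z 0.0629 topc [ 0.4518 -0.0015] top uv [246.5 149.3] lo [ 0.435 -0.018] hi [0.469 0.017]
w2 obj [237 181  29  39 867] top z 0.0777 topc [ 0.4614 -0.0792] top uv [249.  203.7] lo [ 0.442 -0.099] hi [ 0.481 -0.057]
w2 obj [234 227  28  18 452] top z 0.0769 topc [ 0.4579 -0.1446] top uv [245.3 242.7] lo [ 0.438 -0.156] hi [ 0.479 -0.137]
```

View pics/jars.png

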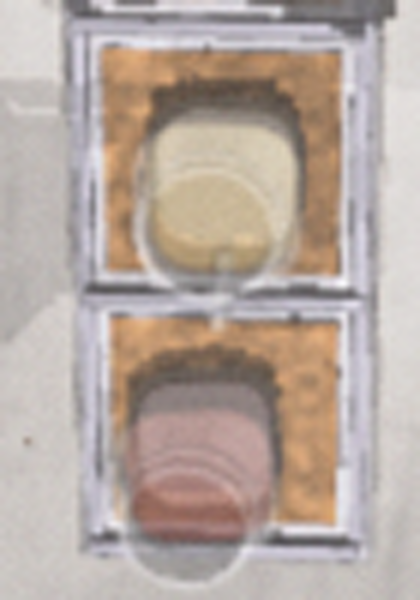

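The cream jar, third from the left, has the handle, which points towards -y (crop 220,270). The pink jar is the plain one. 6 pictures viewed. I move above the dropper and lower partway.

```bash
python3 -m creep '[39,-16,0,-0.005,0.003,0,60, 39,-16,0,0,0,0,60, 39,-16,0,0,0,0,60, 0,0,0,0,0,0,60, 0,0,30,0,0,0,60, 0,0,35,0,0,0,60, 0,0,35,0,0,0,60, 0,0,35,0,0,0,60, 0,0,35,0,0,0,60, 0,0,0,0,0,0,60, 0,0,0,0,0,0,60]' 10
```

```text
clock: 3.95
tool_pos: [0.4423, 0.1018, 0.1333]
tcp_rot: [[-0.099, 0.995, 0.003], [0.995, 0.099, -0.001], [-0.001, 0.003, -1.0]]
wrist_force: [1.1, -1.1, 0.7]
grip_width: 0.0601
```

```bash
cat > d.py <<'E'
import sys,numpy as np
from station import r
s=r.state();R=np.array(s["tcp_rot"]);t=np.array([float(a) for a in sys.argv[1:4]])
w=float(sys.argv[4]) if len(sys.argv)>4 else 4.2
print("d mm",(R.T@(t-s["tool_pos"])*1e3).round(1),"wz",round(np.radians(np.degrees(np.arctan2(R[1,1],R[0,1]))-w),3),"tiltfix wx,wy",(R[2,1]).round(4),(-R[2,0]).round(4),"pos",s["tool_pos"].round(4),"F",s["wrist_force"].round(1),"grip",round(s["grip_width"]*1e3,1))
E
python3 -m creep '[-10,2,0,0,0,0.01,60, -5,2,0,0,0,0.01,60, 0,0,0,0,0,0,60, 0,0,0,0,0,0,60]'; python3 d.py .4476 .0836 .024
```

```text
clock: 4.35
tool_pos: [0.4526, 0.0863, 0.1399]
tcp_rot: [[-0.078, 0.997, 0.013], [0.997, 0.078, -0.001], [-0.002, 0.013, -1.0]]
wrist_force: [-0.8, 0.2, 0.4]
grip_width: 0.06
d mm [ -2.1  -6.7 115.9] wz 0.004 tiltfix wx,wy 0.0129 0.0021 pos [0.4526 0.0863 0.1399] F [-0.8  0.2  0.4] grip 60.0
```

```bash
python3 -m creep '[0,0,0,0,0,0,60, 0,0,0,0,0,0,60, 0,0,0,0,0,0,60]' | grep pos; python3 d.py .4476 .0836 .024;  python3 -m creep '[-1,-3,20,0.005,0,0,60, 0,0,0,0,0,0,60, 0,0,0,0,0,0,60, 0,0,0,0,0,0,60]'|grep pos; python3 d.py .4476 .0836 .024
```

```text
tool_pos: [0.4537, 0.0861, 0.1415]
d mm [ -1.8  -8.1 117.4] wz 0.004 tiltfix wx,wy 0.0156 0.0021 pos [0.4537 0.0861 0.1415] F [ 0.2 -0.2 -0.6] grip 59.8
tool_pos: [0.4515, 0.0852, 0.1222]
d mm [-1.1 -5.2 98.2] wz 0.004 tiltfix wx,wy 0.0117 0.002 pos [0.4515 0.0852 0.1222] F [ 1.1  0.2 -0.5] grip 60.1
```

```bash
python3 -m creep '[0,-2,18,0.004,0,0,60, -1,-2,18,0.004,0,0,60, 0,-1,18,0.003,0,0,60, 0,0,15,0,0,0,60, 0,0,8,0,0,0,60, 0,0,0,0,0,0,60, 0,0,0,0,0,0,60]'; python3 d.py .4476 .0836 .024
```

```text
clock: 5.75
tool_pos: [0.4524, 0.0842, 0.0489]
tcp_rot: [[-0.078, 0.997, 0.011], [0.997, 0.078, -0.002], [-0.002, 0.01, -1.0]]
wrist_force: [0.3, 1.0, 0.6]
grip_width: 0.06
d mm [-0.2 -5.1 24.8] wz 0.005 tiltfix wx,wy 0.0105 0.0025 pos [0.4524 0.0842 0.0489] F [0.3 1.  0.6] grip 60.0
```

```bash
python3 -m creep '[0,-6,6,0.01,0,0,60, 0,-1,12,0,0,0,60, 0,0,6,0,0,0,60, 0,0,0,0,0,0,60, 0,0,0,0,0,0,60]'; python3 d.py .4476 .0836 .024
```

```text
clock: 6.25
tool_pos: [0.4465, 0.0836, 0.0247]
tcp_rot: [[-0.078, 0.997, 0.003], [0.997, 0.078, -0.002], [-0.003, 0.003, -1.0]]
wrist_force: [0.9, 0.4, 0.3]
grip_width: 0.0599
d mm [-0.1  1.1  0.7] wz 0.005 tiltfix wx,wy 0.003 0.0027 pos [0.4465 0.0836 0.0247] F [0.9 0.4 0.3] grip 59.9
```

Position is good, so I close the fingers and lift slightly.

```bash
python3 -m creep '[0,0,0,0,0,0,20, 0,0,0,0,0,0,20, 0,0,0,0,0,0,20, 0,0,0,0,0,0,20, 0,0,0,0,0,0,20]' 12; python3 d.py .6588 -.0315 .14 5
```

```text
clock: 6.75
tool_pos: [0.4473, 0.0837, 0.0255]
tcp_rot: [[-0.078, 0.997, 0.005], [0.997, 0.078, -0.002], [-0.003, 0.004, -1.0]]
wrist_force: [-0.0, -0.7, -0.1]
grip_width: 0.0279
d mm [-131.7  202.4 -113.3] wz -0.009 tiltfix wx,wy 0.0044 0.0028 pos [0.4473 0.0837 0.0255] F [-0.  -0.7 -0.1] grip 27.9
```

```bash
python3 -m creep '[0,0,-10,0,0,0,20, 0,0,-22,0,0,0,20, 0,0,-25,0,0,0,20, 0,0,-25,0,0,0,20, 0,0,-15,0,0,0,20, -8,12,0,0,0,0,20, -18,28,0,0,0,0,20, -18,28,0,0,0,0,20, -18,28,0,0,0,0,20, -18,28,0,0,0,0,20, -18,28,0,0,0,0,20, -14,20,0,0,0,0,20, -7,10,0,0,0,0,20, -3,5,0,0,0,0,20, 0,0,0,0,0,0,20, 0,0,0,0,0,0,20]'; python3 d.py .6588 -.0315 .0265 5
```

```text
clock: 8.35
tool_pos: [0.6535, -0.0325, 0.1247]
tcp_rot: [[-0.078, 0.997, 0.004], [0.997, 0.078, -0.003], [-0.003, 0.004, -1.0]]
wrist_force: [0.8, 0.4, -0.4]
grip_width: 0.0203
d mm [ 1.   5.  98.2] wz -0.009 tiltfix wx,wy 0.0035 0.0033 pos [ 0.6535 -0.0325  0.1247] F [ 0.8  0.4 -0.4] grip 20.3
```

The opening reads 20.3 mm, the commanded value, so the bottle has slipped. I look.

```bash
python3 - <<'E'
from h import *
shot('scene','s3');shot('wrist','w3');shot('side','d3')
a=load('s3')[1][150:290,150:340]; b=load('w3')[1]; c=load('d3')[1][100:300,200:400]
cv2.imwrite("pics/v3.png",np.hstack([cv2.resize(a,(410,300)),cv2.resize(c,(300,300))]))
cv2.imwrite("pics/v3b.png",b)
E
```

```text
(no output)
```

View pics/v3.png

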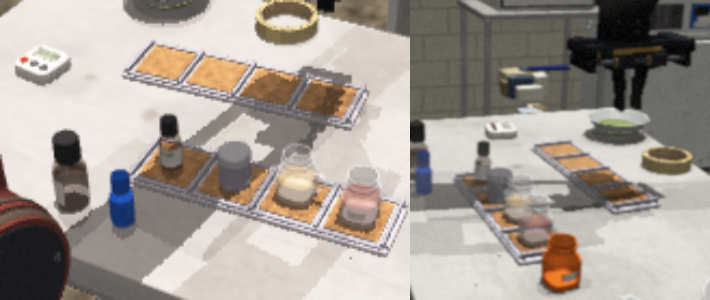

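The picture (7 viewed) shows the bottle still upright on its own pad (scene crop 170,145); the fingers slid off it straight up. I go back, remeasure, and grip harder.

```bash
python3 -m creep '[8,-12,-10,0,0,0,60, 18,-28,-5,0,0,0,60, 18,-28,0,0,0,0,60, 18,-28,0,0,0,0,60, 18,-28,0,0,0,0,60, 18,-28,0,0,0,0,60, 14,-20,0,0,0,0,60, 7,-10,0,0,0,0,60, 3,-5,0,0,0,0,60, 0,0,0,0,0,0,60, 0,0,0,0,0,0,60]'|grep pos; python3 - <<'E'
from h import *
shot('wrist','w4'); cp,im,d=load('w4')
for t in ('w4','s3'):
    cp,im,d=load(t); P=cloud(cp,d); q=P[(abs(P[...,0]-.447)<.03)&(abs(P[...,1]-.083)<.03)&(P[...,2]>.024)&(P[...,2]<.11)]
    top=q[q[:,2]>np.percentile(q[:,2],97)-.006]; print(t,len(q),"top",((top.min(0)+top.max(0))/2).round(4),"lo",np.percentile(q,3,0).round(4),"hi",np.percentile(q,97,0).round(4))
E
python3 d.py .4476 .0836 .024
```

```text
tool_pos: [0.4473, 0.0816, 0.1419]
w4 837 top [0.447  0.0841 0.081 ] lo [0.4333 0.0763 0.0293] hi [0.4569 0.0969 0.0836]
s3 214 top [0.4451 0.0823 0.0805] lo [0.4312 0.069  0.0257] hi [0.4531 0.0911 0.0824]
d mm [  2.6  -1.1 117.8] wz 0.011 tiltfix wx,wy 0.0129 0.0039 pos [0.4474 0.0815 0.1418] F [-0.2 -0.8  0.3] grip 59.7
```

```bash
python3 -m creep '[2,-1,18,0.006,0,0.01,60, 1,-1,22,0.005,0,0,60, 0,0,22,0,0,0,60, 0,0,22,0,0,0,60, 0,0,16,0,0,0,60, 0,0,8,0,0,0,60, 0,0,0,0,0,0,60, 0,0,0,0,0,0,60]'|grep pos; python3 d.py .4472 .0838 .022
```

```text
tool_pos: [0.4526, 0.0808, 0.0317]
d mm [ 3.4 -5.2  9.7] wz -0.004 tiltfix wx,wy 0.0063 0.0048 pos [0.4526 0.0808 0.0317] F [ 0.5 -0.8  0.5] grip 59.9
```

```bash
python3 -m creep '[3,-5,8,0.006,0.004,0,60, 0,0,0,0,0,0,60, 0,0,0,0,0,0,60]' 40|grep pos; python3 d.py .4472 .0838 .022; python3 -m creep '[0,0,0,0,0,0,0, 0,0,0,0,0,0,0, 0,0,0,0,0,0,0, 0,0,0,0,0,0,0, 0,0,0,0,0,0,0, 0,0,0,0,0,0,0]' 40; python3 -m creep '[0,0,-5,0,0,0,0, 0,0,-8,0,0,0,0, 0,0,-10,0,0,0,0, 0,0,-10,0,0,0,0, 0,0,-10,0,0,0,0, 0,0,0,0,0,0,0]'|egrep "pos|grip"
```

```text
tool_pos: [0.4491, 0.0836, 0.0251]
d mm [ 0.3 -1.9  3.1] wz -0.004 tiltfix wx,wy 0.0036 0.0007 pos [0.4491 0.0836 0.0251] F [-0.3 -0.1  0.2] grip 60.3
clock: 11.35
tool_pos: [0.4502, 0.0838, 0.0265]
tcp_rot: [[-0.069, 0.998, 0.006], [0.998, 0.069, -0.0], [-0.001, 0.006, -1.0]]
wrist_force: [-0.1, 0.0, 0.7]
grip_width: 0.02
tool_pos: [0.4507, 0.0838, 0.0744]
grip_width: 0.0005
```

```bash
python3 - <<'E'
from h import *
shot('scene','s5');shot('wrist','w5');shot('side','d5')
a=load('s5')[1][150:270,170:330]; b=load('w5')[1]; c=load('d5')[1][140:280,190:330]
cv2.imwrite("pics/v5.png",np.hstack([cv2.resize(a,(440,330),interpolation=2),cv2.resize(c,(330,330),interpolation=2)]))
E
python3 d.py .4472 .0838 .022
```

```text
d mm [ 0.2 -2.  50.2] wz -0.004 tiltfix wx,wy 0.0045 0.0008 pos [0.449  0.0837 0.0722] F [-0.2 -0.4  0.1] grip 0.4
```

View pics/v5.png

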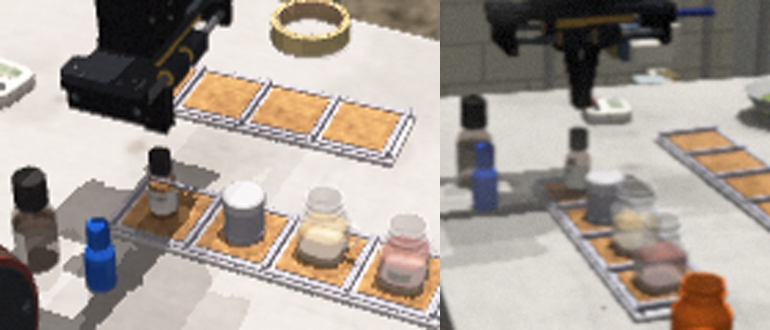

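View pics/w5.png

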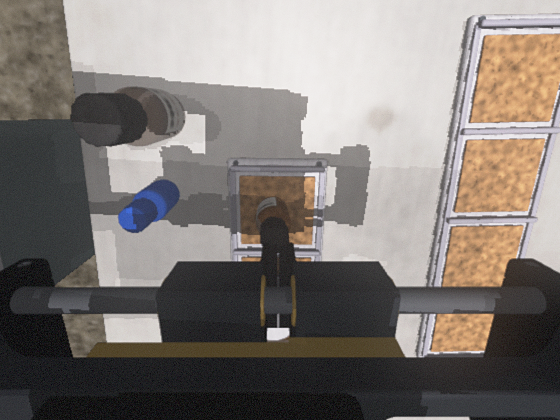

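Both pictures (9 viewed) show the shut fingertips clearly above the cap: scene crop (165,130) against the cap at (160,150), side crop (580,105) against (577,130). The reported TCP z should put them below the cap top. I measure the tip from the depth images.

```bash
python3 - <<'E'
from h import *
print(r.state()['tool_pos'], r.camera_params('wrist')['T'][:3,3])
for t in('s5','d5'):
    cp,im,d=load(t);P=cloud(cp,d);g=im.max(2)<70
    for lo in np.arange(.05,.2,.01):
        m=(abs(P[...,0]-.45)<.08)&(abs(P[...,1]-.09)<.09)&(P[...,2]>lo)&(P[...,2]<lo+.01)&(d>0)
        q=P[m]
        if len(q): print(t,lo.round(2),len(q),"x",q[:,0].min().round(3),q[:,0].max().round(3),"y",q[:,1].min().round(3),q[:,1].max().round(3))
cp,_,_=load('w5'); 
R0=np.array(r.state()['tcp_rot']); print("cam in tool",(R0.T@(cp['T'][:3,3]-r.state()['tool_pos'])).round(4))
E
```

```text
[0.44903171 0.08374618 0.07219097] [0.44217522 0.16602234 0.26939942]
s5 0.05 76 x 0.431 0.471 y 0.0 0.096
s5 0.06 50 x 0.434 0.467 y 0.001 0.093
s5 0.07 29 x 0.434 0.457 y 0.074 0.092
s5 0.08 27 x 0.436 0.457 y 0.075 0.092
s5 0.1 4 x 0.441 0.449 y 0.073 0.089
s5 0.11 31 x 0.439 0.463 y 0.07 0.091
s5 0.12 25 x 0.439 0.459 y 0.071 0.084
s5 0.13 26 x 0.438 0.458 y 0.071 0.086
s5 0.14 25 x 0.435 0.459 y 0.071 0.081
s5 0.15 11 x 0.434 0.451 y 0.07 0.075
s5 0.16 1 x 0.434 0.434 y 0.08 0.08
s5 0.17 1 x 0.42 0.42 y 0.067 0.067
s5 0.18 53 x 0.371 0.529 y 0.04 0.098
s5 0.19 169 x 0.372 0.53 y 0.041 0.099
s5 0.2 135 x 0.37 0.53 y 0.041 0.096
d5 0.05 43 x 0.433 0.46 y 0.0 0.09
d5 0.06 51 x 0.437 0.468 y 0.001 0.084
d5 0.07 29 x 0.437 0.454 y 0.07 0.088
d5 0.08 23 x 0.438 0.457 y 0.072 0.09
d5 0.1 5 x 0.442 0.456 y 0.073 0.091
d5 0.11 31 x 0.44 0.459 y 0.07 0.088
d5 0.12 37 x 0.44 0.459 y 0.067 0.088
d5 0.13 40 x 0.438 0.46 y 0.069 0.091
d5 0.14 45 x 0.435 0.463 y 0.069 0.088
d5 0.15 57 x 0.433 0.465 y 0.069 0.092
d5 0.16 57 x 0.432 0.467 y 0.067 0.093
d5 0.17 41 x 0.373 0.529 y 0.043 0.096
d5 0.18 132 x 0.371 0.53 y 0.039 0.119
d5 0.19 321 x 0.37 0.53 y 0.038 0.124
d5 0.2 179 x 0.371 0.53 y 0.04 0.102
cam in tool [ 0.0824  0.0004 -0.1987]
```

Both fixed cameras put the fingertips at z ≈ 0.106 while the state reads 0.072. The gripper body's underside at about 0.176 fits that too, since the body starts 70 mm behind the tips. So the reported TCP reads about 34 mm low along the tool axis, and I had only pinched the cap. I correct for this in my helper and cross-check as I descend.

```bash
sed -i 's/^print/s["tool_pos"]=s["tool_pos"]-0.034*R[:,2]\nprint/' d.py; python3 -m creep '[0,-1,0,0,0,0,60, 0,-1,0,0,0,0,60, 0,0,0,0,0,0,60, 0,0,0,0,0,0,60, 0,0,0,0,0,0,60, 0,0,0,0,0,0,60, 0,0,0,0,0,0,60, 0,0,0,0,0,0,60]' 30|egrep "pos|grip"; python3 -m creep '[0,-1,10,0.004,0,0,60, 0,-1,15,0,0,0,60, 0,0,15,0,0,0,60, 0,0,8,0,0,0,60, 0,0,0,0,0,0,60, 0,0,0,0,0,0,60]'|egrep "pos|force";  python3 d.py .4472 .0838 .024
python3 - <<'E'
from h import *
shot('side','d6');shot('scene','s6')
for t in('s6','d6'):
    cp,im,d=load(t);P=cloud(cp,d)
    q=P[(abs(P[...,0]-.45)<.07)&(abs(P[...,1]-.084)<.02)&(P[...,2]>.02)&(P[...,2]<.13)&(d>0)]
    for nm,m in(("near",q[:,0]<.43),("far",q[:,0]>.463)): print(t,nm,m.sum(),q[m].min(0).round(4) if m.any() else "",q[m].max(0).round(4) if m.any() else "")
E
```

```text
tool_pos: [0.445, 0.0836, 0.07]
grip_width: 0.0551
tool_pos: [0.4425, 0.0833, 0.0186]
wrist_force: [-0.3, 0.3, 0.3]
d mm [ 0.2  4.7 28.6] wz -0.004 tiltfix wx,wy -0.0047 0.0005 pos [0.4426 0.0833 0.0526] F [-0.3  0.3  0.3] grip 60.0
s6 near 77 [0.4005 0.0678 0.0237] [0.4291 0.0911 0.0818]
s6 far 112 [0.4699 0.0677 0.0527] [0.4884 0.0933 0.1299]
d6 near 155 [0.3857 0.0652 0.0535] [0.4143 0.0945 0.1218]
d6 far 186 [0.4722 0.0656 0.0534] [0.5023 0.1027 0.1298]
```

The cameras see the tips at z 0.053 and the corrected helper gives 0.0526, so the 34 mm correction holds. I carry on down and grip.

```bash
python3 -m creep '[0,4,8,-0.004,0,0,60, 0,1,12,0,0,0,60, 0,0,7,0,0,0,60, 0,0,0,0,0,0,60, 0,0,0,0,0,0,60]'|egrep "pos|force"; python3 d.py .4472 .0838 .024;  python3 -m creep '[0,0,0,0,0,0,10, 0,0,0,0,0,0,10, 0,0,0,0,0,0,10, 0,0,0,0,0,0,10, 0,0,0,0,0,0,10, 0,0,0,0,0,0,10, 0,0,0,0,0,0,10]' 15|egrep "clock|grip"; python3 d.py .6588 -.0315 .12 5
```

```text
tool_pos: [0.4495, 0.0837, -0.0093]
wrist_force: [-0.3, 0.3, 0.3]
d mm [ 0.2 -2.2  0.7] wz -0.004 tiltfix wx,wy 0.0031 0.0007 pos [0.4494 0.0837 0.0247] F [-0.3  0.3  0.3] grip 60.3
clock: 14.8
grip_width: 0.0272
d mm [-129.5  200.8  -93.6] wz -0.018 tiltfix wx,wy 0.0042 0.0008 pos [0.4499 0.0837 0.0255] F [-1.4 -0.6 -0.5] grip 27.2
```

```bash
python3 -m creep '[0,0,-8,0,0,0,10, 0,0,-20,0,0,0,10, 0,0,-25,0,0,0,10, 0,0,-25,0,0,0,10, 0,0,-15,0,0,0,10, -8,12,0,0,0,-0.01,10, -18,28,0,0,0,0,10, -18,28,0,0,0,0,10, -18,28,0,0,0,0,10, -18,28,0,0,0,0,10, -18,28,0,0,0,0,10, -14,22,0,0,0,0,10, -7,10,0,0,0,0,10, -3,5,0,0,0,0,10, 0,0,0,0,0,0,10, 0,0,0,0,0,0,10, 0,0,0,0,0,0,10]'|egrep "force|grip"; python3 d.py .6588 -.0315 .0265 5
```

```text
wrist_force: [0.2, 0.7, -0.4]
grip_width: 0.0272
d mm [ 0.1  2.7 89.3] wz -0.003 tiltfix wx,wy -0.0014 0.0006 pos [ 0.6563 -0.0318  0.1158] F [ 0.2  0.7 -0.4] grip 27.2
```

Held. Next I lower it to just above the pad.

```bash
python3 -m creep '[0,2,12,0,0,0,10, 0,1,20,0,0,0,10, 0,0,20,0,0,0,10, 0,0,15,0,0,0,10, 0,0,8,0,0,0,10, 0,0,0,0,0,0,10, 0,0,0,0,0,0,10]'|egrep "force|grip"; python3 d.py .6588 -.0315 .0265 5
```

```text
wrist_force: [0.8, -0.0, -0.4]
grip_width: 0.0266
d mm [-2.7  0.8 10.2] wz 0.0 tiltfix wx,wy -0.0008 0.0005 pos [ 0.6578 -0.0289  0.0367] F [ 0.8 -0.  -0.4] grip 26.6
```

```bash
python3 -m creep '[-3,1,5,0,0,0,10, 0,0,4,0,0,0,10, 0,0,0,0,0,0,10, 0,0,0,0,0,0,10]'|egrep "force|grip"; python3 d.py .6588 -.0315 .0255 5
```

```text
wrist_force: [0.5, 0.4, -1.3]
grip_width: 0.0269
d mm [ 1.2 -2.3  4.3] wz 0.0 tiltfix wx,wy 0.0036 0.0017 pos [ 0.6612 -0.0325  0.0298] F [ 0.5  0.4 -1.3] grip 26.9
```

```bash
python3 -m creep '[1,-2,4,0,0,0,10, 0,0,1,0,0,0,10, 0,0,0,0,0,0,10]'|egrep "force|grip"; python3 d.py .6588 -.0315 .0255 5
```

```text
wrist_force: [-0.2, 0.3, -0.1]
grip_width: 0.0267
d mm [ 0.3 -0.8 -0. ] wz -0.0 tiltfix wx,wy 0.0052 0.002 pos [ 0.6597 -0.0317  0.0255] F [-0.2  0.3 -0.1] grip 26.7
```

```bash
python3 -m creep '[0,0,1,0,0,0,60, 0,0,0,0,0,0,60, 0,0,0,0,0,0,60, 0,0,0,0,0,0,60, 0,0,0,0,0,0,60, 0,0,-8,0,0,0,60, 0,0,-25,0,0,0,60, 0,0,-30,0,0,0,60, 0,0,-25,0,0,0,60, 0,0,-10,0,0,0,60, 0,0,0,0,0,0,60]'|egrep "force|grip"; python3 d.py .452 -.0015 .11
python3 - <<'E'
from h import *
shot('wrist','w7')
cp,im,d=load('w7');P=cloud(cp,d);q=P[(abs(P[...,0]-.659)<.035)&(abs(P[...,1]+.032)<.03)&(P[...,2]>.022)&(P[...,2]<.09)]
print(len(q),q.min(0).round(4),q.max(0).round(4)); t=q[q[:,2]>.076]; print(len(t),((t.min(0)+t.max(0))/2).round(4) if len(t) else '')
E
```

```text
wrist_force: [0.9, -0.4, -0.3]
grip_width: 0.06
d mm [  47.9 -203.3   16.1] wz 0.014 tiltfix wx,wy 0.0041 0.0018 pos [ 0.6587 -0.0315  0.1271] F [ 0.9 -0.4 -0.3] grip 60.0
1269 [ 0.6446 -0.0412  0.022 ] [ 0.6727 -0.0176  0.0845]
581 [ 0.6602 -0.031   0.0803]
```

The dropper stands at (0.660, -0.031), within 2 mm of the pad centre. Next the tin.

```bash
python3 -m creep '[3,-12,0,0.002,0,0.01,80, 6,-28,0,0,0,0,80, 7,-28,0,0,0,0,80, 7,-28,0,0,0,0,80, 7,-28,0,0,0,0,80, 7,-28,0,0,0,0,80, 5,-22,0,0,0,0,80, 3,-12,0,0,0,0,80, 2,-6,0,0,0,0,80, 0,0,0,0,0,0,80, 0,0,0,0,0,0,80]'|egrep "force|grip"; python3 d.py .452 -.0015 .022
python3 - <<'E'
from h import *
shot('wrist','w8')
cp,im,d=load('w8');P=cloud(cp,d);q=P[(abs(P[...,0]-.452)<.035)&(abs(P[...,1]+.0015)<.03)&(P[...,2]>.022)&(P[...,2]<.075)]
t=q[q[:,2]>.055]; print(len(t),((t.min(0)+t.max(0))/2).round(4),t.min(0).round(4),t.max(0).round(4))
E
```

```text
wrist_force: [0.0, -0.6, -0.4]
grip_width: 0.0798
d mm [-5.4  7.5 87.6] wz 0.003 tiltfix wx,wy -0.0222 -0.0043 pos [0.4461 0.0031 0.1098] F [ 0.  -0.6 -0.4] grip 79.8
1994 [ 0.4518 -0.0013  0.0593] [ 0.4317 -0.0213  0.055 ] [0.4719 0.0188 0.0636]
```

```bash
python3 -m creep '[-3,3,5,-0.012,-0.002,0,80, -2,3,15,-0.008,0,0,80, 0,0,18,0,0,0,80, 0,0,18,0,0,0,80, 0,0,10,0,0,0,80, 0,0,5,0,0,0,80, 0,0,0,0,0,0,80, 0,0,0,0,0,0,80]'|egrep "force|grip"; python3 d.py .4518 -.0013 .022
```

```text
wrist_force: [-0.4, 0.5, -0.2]
grip_width: 0.0795
d mm [ 2.7 -5.4 14. ] wz 0.002 tiltfix wx,wy 0.0051 -0.0004 pos [ 0.4574 -0.0036  0.036 ] F [-0.4  0.5 -0.2] grip 79.5
```

```bash
python3 -m creep '[3,-5,7,0.004,0,0,80, 0,0,6,0,0,0,80, 0,0,0,0,0,0,80, 0,0,0,0,0,0,80]'|egrep "force|grip"; python3 d.py .4518 -.0013 .022;  python3 -m creep '[0,0,0,0,0,0,25, 0,0,0,0,0,0,25, 0,0,0,0,0,0,25, 0,0,0,0,0,0,25, 0,0,0,0,0,0,25, 0,0,0,0,0,0,25, 0,0,0,0,0,0,25, 0,0,0,0,0,0,25]' 20|egrep "clock|grip"; python3 d.py .6515 .048 .12 5
```

```text
wrist_force: [0.5, -0.2, -0.4]
grip_width: 0.08
d mm [-0.3 -1.6  1.6] wz 0.002 tiltfix wx,wy 0.0041 0.0004 pos [ 0.4534 -0.0008  0.0236] F [ 0.5 -0.2 -0.4] grip 80.0
clock: 22.2
grip_width: 0.0386
d mm [ 33.8 201.2 -94.7] wz -0.011 tiltfix wx,wy 0.0053 0.0008 pos [ 0.454  -0.001   0.0243] F [-0.3 -0.5 -0.1] grip 38.6
```

```bash
python3 -m creep '[0,0,-8,0,0,0,25, 0,0,-20,0,0,0,25, 0,0,-25,0,0,0,25, 0,0,-25,0,0,0,25, 0,0,-15,0,0,0,25, 2,12,0,0.003,0,-0.01,25, 4,28,0,0,0,0,25, 5,28,0,0,0,0,25, 5,28,0,0,0,0,25, 5,28,0,0,0,0,25, 5,28,0,0,0,0,25, 4,22,0,0,0,0,25, 2,10,0,0,0,0,25, 1,5,0,0,0,0,25, 0,0,0,0,0,0,25, 0,0,0,0,0,0,25, 0,0,0,0,0,0,25]'|egrep "force|grip"; python3 d.py .6515 .048 .0253 5
```

```text
wrist_force: [-0.9, -0.0, -0.6]
grip_width: 0.0388
d mm [ -2.8   7.4 102. ] wz -0.002 tiltfix wx,wy 0.0014 0.001 pos [0.6438 0.0502 0.1273] F [-0.9 -0.  -0.6] grip 38.8
```

```bash
python3 -m creep '[-1,5,12,0,0,0,25, -1,2,20,0,0,0,25, 0,0,20,0,0,0,25, 0,0,20,0,0,0,25, 0,0,10,0,0,0,25, 0,0,4,0,0,0,25, 0,0,0,0,0,0,25, 0,0,0,0,0,0,25]'|egrep "force|grip"; python3 d.py .6515 .048 .0253 5
```

```text
wrist_force: [-1.1, -0.0, -0.9]
grip_width: 0.039
d mm [ 0.6  0.9 11.4] wz -0.003 tiltfix wx,wy 0.002 0.0013 pos [0.6506 0.0473 0.0367] F [-1.1 -0.  -0.9] grip 39.0
```

```bash
python3 -m creep '[0,0,5,0.002,0,0,25, 0,0,4,0,0,0,25, 0,0,0,0,0,0,25, 0,0,0,0,0,0,25]'|egrep "force|grip"; python3 d.py .6515 .048 .0253 5
```

```text
wrist_force: [-0.1, 0.2, -0.6]
grip_width: 0.0387
d mm [ 0.9 -1.3  4.7] wz -0.003 tiltfix wx,wy 0.0047 0.002 pos [0.6529 0.0472 0.03  ] F [-0.1  0.2 -0.6] grip 38.7
```

```bash
python3 -m creep '[0,-1,5,0.003,0,0,25, 0,0,1,0,0,0,25, 0,0,0,0,0,0,25]'|egrep "force|grip"; python3 d.py .6515 .048 .0253 5; python3 -m creep '[0,0,0,0,0,0,80, 0,0,0,0,0,0,80, 0,0,0,0,0,0,80, 0,0,0,0,0,0,80, 0,0,0,0,0,0,80, 0,0,0,0,0,0,80, 0,0,-8,0,0,0,80, 0,0,-25,0,0,0,80, 0,0,-30,0,0,0,80, 0,0,-25,0,0,0,80, 0,0,-10,0,0,0,80, 0,0,0,0,0,0,80]'|egrep "force|grip"; python3 d.py .4614 -.079 .12
python3 - <<'E'
from h import *
shot('wrist','w9')
cp,im,d=load('w9');P=cloud(cp,d);q=P[(abs(P[...,0]-.6515)<.035)&(abs(P[...,1]-.048)<.03)&(P[...,2]>.022)&(P[...,2]<.075)]
t=q[q[:,2]>.055]; print(len(t),((t.min(0)+t.max(0))/2).round(4),t.min(0).round(4),t.max(0).round(4))
E
```

```text
wrist_force: [0.7, -0.6, 1.2]
grip_width: 0.0388
d mm [ 0.9 -0.9 -1. ] wz -0.003 tiltfix wx,wy 0.0028 0.0022 pos [0.6525 0.0472 0.0243] F [ 0.7 -0.6  1.2] grip 38.8
wrist_force: [0.7, 0.5, 1.0]
grip_width: 0.0799
d mm [-109.9 -200.5    7.1] wz 0.011 tiltfix wx,wy 0.0021 0.0021 pos [0.6519 0.0474 0.1273] F [0.7 0.5 1. ] grip 79.9
1765 [0.6515 0.0471 0.0593] [0.6317 0.0272 0.0552] [0.6714 0.067  0.0634]
```

The tin stands at (0.6515, 0.047). Next the handled jar.

```bash
python3 -m creep '[-7,-12,0,0,0,0.01,85, -15,-28,0,0,0,0,85, -15,-28,0,0,0,0,85, -15,-28,0,0,0,0,85, -15,-28,0,0,0,0,85, -15,-27,0,0,0,0,85, -12,-20,0,0,0,0,85, -7,-10,0,0,0,0,85, -3,-5,0,0,0,0,85, 0,0,0,0,0,0,85, 0,0,0,0,0,0,85, 0,0,0,0,0,0,85]'|egrep "force|grip"; python3 d.py .4614 -.079 .025
python3 - <<'E'
from h import *
shot('wrist','w10')
cp,im,d=load('w10');P=cloud(cp,d)
for y0 in(-.078,-.158):
    q=P[(abs(P[...,0]-.46)<.04)&(abs(P[...,1]-y0)<.04)&(P[...,2]>.022)&(P[...,2]<.09)]
    for a,b in((.022,.04),(.04,.06),(.06,.085)):
        t=q[(q[:,2]>a)&(q[:,2]<b)]; print(y0,a,len(t),t.min(0).round(4) if len(t) else '',t.max(0).round(4) if len(t) else '')
cv2.imwrite("pics/w10c.png",cv2.resize(im[120:400,180:380],None,fx=2,fy=2))
E
```

```text
wrist_force: [-0.2, 0.1, -1.0]
grip_width: 0.0847
d mm [-8.5  2.2 86.7] wz 0.002 tiltfix wx,wy -0.0179 -0.0049 pos [ 0.4602 -0.071   0.1118] F [-0.2  0.1 -1. ] grip 84.7
-0.078 0.022 268 [ 0.4395 -0.0997  0.0222] [ 0.4806 -0.0562  0.04  ]
-0.078 0.04 1849 [ 0.4378 -0.1139  0.04  ] [ 0.4837 -0.0559  0.06  ]
-0.078 0.06 1263 [ 0.4422 -0.0975  0.06  ] [ 0.4804 -0.0596  0.0789]
-0.158 0.022 346 [ 0.4368 -0.1468  0.022 ] [ 0.4785 -0.1363  0.0398]
-0.158 0.04 527 [ 0.436  -0.1823  0.0434] [ 0.4816 -0.1507  0.0599]
-0.158 0.06 809 [ 0.4397 -0.1769  0.06  ] [ 0.4777 -0.1422  0.079 ]
```

View pics/w10c.png

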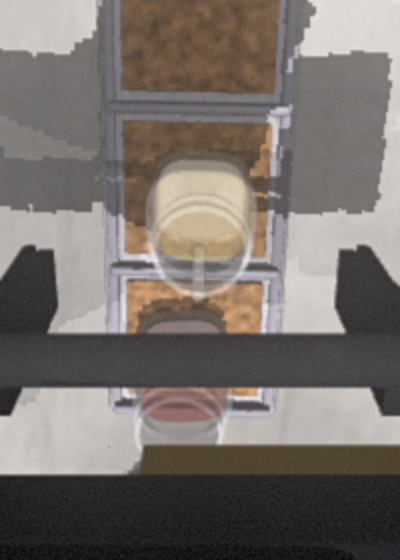

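The crop (10 viewed) shows the handle at (198,275), pointing towards -y at the jar's mid-height. The depth image gives the handled jar at (0.4608, -0.0789) and the plain jar at (0.4588, -0.159).

```bash
python3 -m creep '[-5,1,8,-0.01,-0.003,0,85, -3,1,18,-0.007,0,0,85, 0,0,18,0,0,0,85, 0,0,15,0,0,0,85, 0,0,8,0,0,0,85, 0,0,4,0,0,0,85, 0,0,0,0,0,0,85, 0,0,0,0,0,0,85]'|egrep "force|grip"; python3 d.py .4608 -.0789 .0255
```

```text
wrist_force: [-0.0, 0.4, -0.7]
grip_width: 0.0851
d mm [ 0.4 -4.5 11.7] wz 0.006 tiltfix wx,wy 0.0046 0.0001 pos [ 0.4652 -0.079   0.0372] F [-0.   0.4 -0.7] grip 85.1
```

```bash
python3 -m creep '[0,-5,6,0.004,0,0,85, 0,0,5,0,0,0,85, 0,0,0,0,0,0,85, 0,0,0,0,0,0,85]'|egrep "force|grip"; python3 d.py .4608 -.0789 .0255;  python3 -m creep '[0,0,0,0,0,0,30, 0,0,0,0,0,0,30, 0,0,0,0,0,0,30, 0,0,0,0,0,0,30, 0,0,0,0,0,0,30, 0,0,0,0,0,0,30, 0,0,0,0,0,0,30, 0,0,0,0,0,0,30]' 25|egrep "clock|grip"; python3 d.py .6452 .1277 .12 5
```

```text
wrist_force: [0.6, -0.5, 0.8]
grip_width: 0.0851
d mm [ 1.  -0.6  1.5] wz 0.006 tiltfix wx,wy 0.0035 0.0016 pos [ 0.4614 -0.0799  0.027 ] F [ 0.6 -0.5  0.8] grip 85.1
clock: 29.9
grip_width: 0.0451
d mm [192.4 199.5 -91.9] wz -0.008 tiltfix wx,wy 0.0046 0.0021 pos [ 0.462  -0.08    0.0276] F [ 0.1 -0.7 -0.5] grip 45.1
```

```bash
python3 -m creep '[0,0,-8,0,0,0,30, 0,0,-20,0,0,0,30, 0,0,-25,0,0,0,30, 0,0,-25,0,0,0,30, 0,0,-15,0,0,0,30, 10,10,0,0.003,0,-0.01,30, 22,22,0,0,0,0,30, 25,25,0,0,0,0,30, 25,26,0,0,0,0,30, 25,26,0,0,0,0,30, 25,26,0,0,0,0,30, 24,26,0,0,0,0,30, 18,20,0,0,0,0,30, 10,11,0,0,0,0,30, 4,5,0,0,0,0,30, 0,0,0,0,0,0,30, 0,0,0,0,0,0,30, 0,0,0,0,0,0,30]'|egrep "force|grip"; python3 d.py .6452 .1277 .0282 5
```

```text
wrist_force: [-0.8, 0.7, -0.9]
grip_width: 0.045
d mm [-14.8   1.2  85.6] wz 0.005 tiltfix wx,wy -0.0122 -0.0012 pos [0.6437 0.1423 0.1138] F [-0.8  0.7 -0.9] grip 45.0
```

```bash
python3 -m creep '[-8,0,8,-0.006,0,0,30, -5,0,18,-0.004,0,0,30, 0,0,18,0,0,0,30, 0,0,15,0,0,0,30, 0,0,8,0,0,0,30, 0,0,4,0,0,0,30, 0,0,0,0,0,0,30, 0,0,0,0,0,0,30]'|egrep "force|grip"; python3 d.py .6452 .1277 .0282 5
```

```text
wrist_force: [-0.2, 0.8, -0.9]
grip_width: 0.0453
d mm [ 4.8  2.  12. ] wz 0.0 tiltfix wx,wy 0.0006 0.0003 pos [0.6437 0.1227 0.0402] F [-0.2  0.8 -0.9] grip 45.3
```

```bash
python3 -m creep '[5,2,5,0,0,0,30, 0,0,5,0,0,0,30, 0,0,0,0,0,0,30, 0,0,0,0,0,0,30]'|egrep "force|grip"; python3 d.py .6452 .1277 .0278 5
```

```text
wrist_force: [-0.1, -0.9, -0.8]
grip_width: 0.045
d mm [-1.2 -2.   3.7] wz 0.001 tiltfix wx,wy 0.0045 0.0002 pos [0.6471 0.1291 0.0315] F [-0.1 -0.9 -0.8] grip 45.0
```

```bash
python3 -m creep '[-1,-2,4,0.003,0,0,30, 0,0,1,0,0,0,30, 0,0,0,0,0,0,30]'|egrep "force|grip"; python3 d.py .6452 .1277 .0278 5; python3 -m creep '[0,0,0,0,0,0,85, 0,0,0,0,0,0,85, 0,0,0,0,0,0,85, 0,0,0,0,0,0,85, 0,0,0,0,0,0,85, 0,0,0,0,0,0,85, 0,0,-8,0,0,0,85, 0,0,-25,0,0,0,85, 0,0,-30,0,0,0,85, 0,0,-25,0,0,0,85, 0,0,-10,0,0,0,85, 0,0,0,0,0,0,85]'|egrep "force|grip"; python3 d.py .4588 -.1593 .12
python3 - <<'E'
from h import *
shot('wrist','w11')
cp,im,d=load('w11');P=cloud(cp,d);q=P[(abs(P[...,0]-.645)<.04)&(abs(P[...,1]-.1277)<.045)&(P[...,2]>.022)&(P[...,2]<.09)]
for a,b in((.04,.06),(.06,.085)):
    t=q[(q[:,2]>a)&(q[:,2]<b)];print(len(t),((t.min(0)+t.max(0))/2).round(4),t.min(0).round(4),t.max(0).round(4))
E
```

```text
wrist_force: [-0.6, -0.4, -1.7]
grip_width: 0.0446
d mm [-0.2 -0.7 -0.2] wz 0.001 tiltfix wx,wy 0.0028 0.0004 pos [0.6459 0.1279 0.0276] F [-0.6 -0.4 -1.7] grip 44.6
wrist_force: [1.1, 0.4, -0.5]
grip_width: 0.0849
d mm [-269.5 -211.     9.6] wz 0.015 tiltfix wx,wy 0.0021 0.0003 pos [0.6452 0.1278 0.13  ] F [ 1.1  0.4 -0.5] grip 84.9
1697 [0.645  0.1235 0.05  ] [0.622  0.0947 0.04  ] [0.668  0.1523 0.06  ]
1026 [0.6454 0.1298 0.0694] [0.6263 0.1112 0.06  ] [0.6645 0.1484 0.0788]
```

The handled jar stands at about (0.645, 0.129). Now the plain jar.

```bash
python3 -m creep '[-12,-9,0,0,0,0.01,85, -26,-20,0,0,0,0.005,85, -30,-25,0,0,0,0,85, -30,-25,0,0,0,0,85, -30,-25,0,0,0,0,85, -30,-25,0,0,0,0,85, -30,-25,0,0,0,0,85, -26,-22,0,0,0,0,85, -18,-15,0,0,0,0,85, -10,-8,0,0,0,0,85, -5,-4,0,0,0,0,85, 0,0,0,0,0,0,85, 0,0,0,0,0,0,85, 0,0,0,0,0,0,85]'|egrep "force|grip"; python3 d.py .4588 -.1593 .0255
python3 - <<'E'
from h import *
shot('wrist','w12')
cp,im,d=load('w12');P=cloud(cp,d)
q=P[(abs(P[...,0]-.46)<.04)&(abs(P[...,1]+.158)<.04)&(P[...,2]>.022)&(P[...,2]<.09)]
for a,b in((.022,.04),(.04,.06),(.06,.085)):
    t=q[(q[:,2]>a)&(q[:,2]<b)]; print(a,len(t),t.min(0).round(4),t.max(0).round(4),((t.min(0)+t.max(0))/2).round(4))
E
```

```text
wrist_force: [-0.0, -0.6, 0.2]
grip_width: 0.0851
d mm [-18.1  27.7  82.1] wz -0.007 tiltfix wx,wy -0.0317 -0.0089 pos [ 0.4326 -0.1436  0.1086] F [-0.  -0.6  0.2] grip 85.1
0.022 301 [ 0.4346 -0.1676  0.022 ] [ 0.4767 -0.1369  0.04  ] [ 0.4556 -0.1522  0.031 ]
0.04 1903 [ 0.4351 -0.182   0.0401] [ 0.4818 -0.1367  0.06  ] [ 0.4585 -0.1594  0.0501]
0.06 1350 [ 0.4395 -0.1781  0.06  ] [ 0.477  -0.1409  0.0787] [ 0.4583 -0.1595  0.0693]
```

```bash
python3 -m creep '[-9,13,0,-0.012,-0.004,-0.005,85, -6,9,0,-0.01,0,0,85, 0,0,0,0,0,0,85, 0,0,0,0,0,0,85]'|egrep "force|grip"; python3 d.py .4584 -.1594 .0255; python3 -m creep '[0,0,5,0,0,0,85, 0,0,15,0,0,0,85, 0,0,8,0,0,0,85, 0,0,0,0,0,0,85, 0,0,0,0,0,0,85]'|egrep "force|grip"; python3 d.py .4584 -.1594 .0255
```

```text
wrist_force: [-0.3, 0.5, 0.1]
grip_width: 0.085
d mm [-2.6  0.1 82.5] wz 0.002 tiltfix wx,wy -0.0065 -0.0042 pos [ 0.4586 -0.1571  0.108 ] F [-0.3  0.5  0.1] grip 85.0
wrist_force: [-0.6, -0.9, -0.1]
grip_width: 0.0847
d mm [-3.1  0.5 52.9] wz 0.002 tiltfix wx,wy -0.0073 -0.0047 pos [ 0.4581 -0.1566  0.0784] F [-0.6 -0.9 -0.1] grip 84.7
```

```bash
python3 -m creep '[-3,0,8,-0.006,-0.004,0,85, 0,0,15,0,0,0,85, 0,0,15,0,0,0,85, 0,0,8,0,0,0,85, 0,0,3,0,0,0,85, 0,0,0,0,0,0,85, 0,0,0,0,0,0,85]'|egrep "force|grip"; python3 d.py .4584 -.1594 .0255
```

```text
wrist_force: [0.1, 0.9, -0.2]
grip_width: 0.0848
d mm [ 2.  -1.3  3.7] wz 0.002 tiltfix wx,wy 0.0039 0.003 pos [ 0.4598 -0.1613  0.0292] F [ 0.1  0.9 -0.2] grip 84.8
```

```bash
python3 -m creep '[2,-1,3,0.002,0.002,0,85, 0,0,0,0,0,0,85]'|egrep "force|grip"; python3 d.py .4584 -.1594 .0255;  python3 -m creep '[0,0,0,0,0,0,30, 0,0,0,0,0,0,30, 0,0,0,0,0,0,30, 0,0,0,0,0,0,30, 0,0,0,0,0,0,30, 0,0,0,0,0,0,30, 0,0,0,0,0,0,30, 0,0,0,0,0,0,30]' 25|egrep "clock|grip"; python3 d.py .6382 .2077 .13 5
```

```text
wrist_force: [-0.1, 1.2, -0.1]
grip_width: 0.0849
d mm [ 0.4 -1.   1.5] wz 0.002 tiltfix wx,wy 0.0033 0.0018 pos [ 0.4594 -0.1597  0.027 ] F [-0.1  1.2 -0.1] grip 84.9
clock: 38.5
grip_width: 0.0451
d mm [ 352.8  205.9 -102.1] wz -0.011 tiltfix wx,wy 0.0048 0.0028 pos [ 0.4602 -0.16    0.0279] F [-0.4 -0.7 -0.6] grip 45.1
```

```bash
python3 -m creep '[0,0,-8,0,0,0,30, 0,0,-20,0,0,0,30, 0,0,-28,0,0,0,30, 0,0,-28,0,0,0,30, 0,0,-22,0,0,0,30, 0,0,-8,0,0,0,30, 0,0,0,0,0,0,30, 12,7,0,0,0,-0.01,30, 24,14,0,0,0,0,30, 30,18,0,0,0,0,30, 32,19,0,0,0,0,30, 32,19,0,0,0,0,30, 32,19,0,0,0,0,30, 32,19,0,0,0,0,30, 24,14,0,0,0,0,30, 14,8,0,0,0,0,30, 7,4,0,0,0,0,30, 0,0,0,0,0,0,30, 0,0,0,0,0,0,30, 0,0,0,0,0,0,30]'|egrep "force|grip"; python3 d.py .6382 .2077 .13 5
```

```text
wrist_force: [-0.5, -0.7, -0.8]
grip_width: 0.0451
d mm [90.4 75.  -5.3] wz 0.002 tiltfix wx,wy -0.0269 -0.0063 pos [0.5714 0.111  0.1261] F [-0.5 -0.7 -0.8] grip 45.1
```

```bash
python3 -m creep '[8,8,-2,-0.01,-0.003,0,30, 18,14,-2,-0.01,-0.002,0,30, 22,17,0,0,0,0,30, 18,15,0,0,0,0,30, 10,9,0,0,0,0,30, 5,4,0,0,0,0,30, 0,0,0,0,0,0,30, 0,0,0,0,0,0,30, 0,0,0,0,0,0,30]'|egrep "force|grip"; python3 d.py .6382 .2077 .0285 5
```

```text
wrist_force: [0.4, 0.3, -1.0]
grip_width: 0.0451
d mm [ 10.7   4.4 103.5] wz -0.009 tiltfix wx,wy -0.0003 -0.0006 pos [0.6347 0.1966 0.132 ] F [ 0.4  0.3 -1. ] grip 45.1
```

```bash
python3 -m creep '[6,3,8,0,0,0,30, 4,2,18,0,0,0,30, 0,0,20,0,0,0,30, 0,0,20,0,0,0,30, 0,0,12,0,0,0,30, 0,0,6,0,0,0,30, 0,0,0,0,0,0,30, 0,0,0,0,0,0,30]'|egrep "force|grip"; python3 d.py .6382 .2077 .0285 5
```

```text
wrist_force: [-0.4, 0.5, -1.7]
grip_width: 0.0452
d mm [ 0.9  1.2 10.5] wz -0.011 tiltfix wx,wy -0.0039 -0.0002 pos [0.6371 0.2067 0.039 ] F [-0.4  0.5 -1.7] grip 45.2
```

```bash
python3 -m creep '[1,1,5,-0.003,0,0,30, 0,0,3,0,0,0,30, 0,0,0,0,0,0,30, 0,0,0,0,0,0,30]'|egrep "force|grip"; python3 d.py .6382 .2077 .0280 5
```

```text
wrist_force: [0.1, -0.4, -0.8]
grip_width: 0.0453
d mm [-0.5 -2.   5.3] wz -0.011 tiltfix wx,wy 0.0042 -0.0008 pos [0.6401 0.2083 0.0333] F [ 0.1 -0.4 -0.8] grip 45.3
```

```bash
python3 -m creep '[0,-1,4,0.003,0,0,30, 0,0,2,0,0,0,30, 0,0,0,0,0,0,30]'|egrep "force|grip"; python3 d.py .6382 .2077 .0280 5
```

```text
wrist_force: [-0.0, 0.8, 1.0]
grip_width: 0.0453
d mm [-0.6 -1.8  0. ] wz -0.011 tiltfix wx,wy 0.0029 -0.0011 pos [0.64   0.2084 0.0281] F [-0.   0.8  1. ] grip 45.3
```

```bash
python3 -m creep '[0,0,0,0,0,0,85, 0,0,0,0,0,0,85, 0,0,0,0,0,0,85, 0,0,0,0,0,0,85, 0,0,0,0,0,0,85, 0,0,0,0,0,0,85, 0,0,-8,0,0,0,85, 0,0,-25,0,0,0,85, 0,0,-30,0,0,0,85, 0,0,-30,0,0,0,85, 0,0,-25,0,0,0,85, -10,-15,-25,0,0,0,85, -30,-30,-25,0,0,0,85, -30,-30,-20,0,0,0,85, -30,-20,0,0,0,0,85, -25,-10,0,0,0,0,85, -10,-5,0,0,0,0,85, 0,0,0,0,0,0,85, 0,0,0,0,0,0,85]'
python3 - <<'E'
from h import *
shot('wrist','w13');shot('scene','s13')
cp,im,d=load('w13');P=cloud(cp,d)
Y=np.array([-.084,.9965])
for n,p,h in(("dropper",(.659,-.0317),.083),("tin",(.6515,.048),.061),("handled",(.6452,.1276),.077),("plain",(.6382,.2075),.077)):
    for t in('w13','s13'):
        cp,im,d=load(t);P=cloud(cp,d)
        q=P[(abs(P[...,0]-p[0])<.036)&(abs(P[...,1]-p[1])<.036)&(P[...,2]>.022)&(P[...,2]<.1)]
        if len(q)==0: print(n,t,"none");continue
        zt=np.percentile(q[:,2],97);k=q[q[:,2]>zt-.012]
        print(n,t,len(q),"top z",zt.round(4),"top centre-pad mm",(((k.min(0)+k.max(0))/2)[:2]-p).round(4)*1e3,"all extents",q.min(0)[:2].round(3),q.max(0)[:2].round(3))
a=load('s13')[1][140:290,140:340];cv2.imwrite("pics/fin.png",np.hstack([cv2.resize(a,(430,322),interpolation=2),cv2.resize(load('w13')[1][:280],(360,322))]))
E
```

```text
clock: 44.8
tool_pos: [0.5388, 0.0618, 0.1978]
tcp_rot: [[-0.078, 0.997, 0.013], [0.997, 0.078, 0.001], [0.0, 0.013, -1.0]]
wrist_force: [-0.1, 0.2, -0.3]
grip_width: 0.0852
dropper w13 9 top z 0.0263 top centre-pad mm [-14.4  -1.2] all extents [ 0.644 -0.038] [ 0.645 -0.028]
dropper s13 188 top z 0.0827 top centre-pad mm [ 0.7 -1. ] all extents [ 0.641 -0.048] [ 0.672 -0.019]
tin w13 1125 top z 0.0626 top centre-pad mm [-0.9 -1.1] all extents [0.631 0.027] [0.67  0.067]
tin s13 224 top z 0.0623 top centre-pad mm [-3.4 -2.5] all extents [0.627 0.026] [0.669 0.065]
handled w13 1892 top z 0.0774 top centre-pad mm [-0.9  0.8] all extents [0.622 0.092] [0.666 0.151]
handled s13 345 top z 0.076 top centre-pad mm [ 0.3 -0.3] all extents [0.619 0.093] [0.667 0.149]
plain w13 2304 top z 0.0773 top centre-pad mm [-0.1 -0.6] all extents [0.615 0.184] [0.661 0.23 ]
plain s13 321 top z 0.0763 top centre-pad mm [-2.  -1.9] all extents [0.611 0.182] [0.66  0.227]
```

View pics/fin.png

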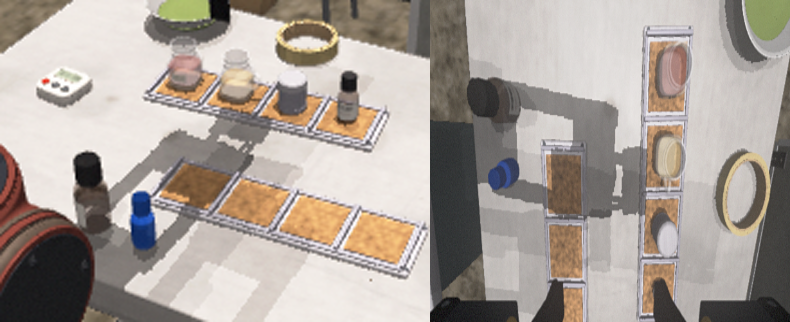

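The final view (11 viewed) shows all four samples upright in the empty rack, left to right: pink plain jar (185,65), handled jar (237,75), tin (292,92) and dropper (347,98). The full rack is empty and the gripper is clear.

```bash
python3 -c "
from station import r
print(r.state()['clock'], r.finish_job())"
```

```text
the job is handed in; nothing more can be done
44.9 None
```

The four samples now stand in the empty rack in reverse order, and the job is handed in at 44.9 s. Left to right they are the plain jar, the handled jar, the tin and the dropper.

**Last checks:** In the final pictures all four stand upright. The top heights match standing on the pads, and their centres are within about 4 mm of the pad centres by every view (limit 13 mm). The final wrist view did not see the dropper (hidden by the gripper), so its final position comes from the scene camera and from the wrist view right after placing. I did not measure the timer or syringe again. The timer looks unmoved in the final picture, the syringe was outside it, and the arm never went near either.

**What disagreed:** My first two tries at the dropper failed, because the reported tool position reads about 34 mm lower than the real fingertips. I took that offset from both fixed cameras, confirmed it with a second measurement, and allowed for it after that. The bottle stayed upright on its own pad through both tries. Measured grip widths were 1 to 2 mm under the stated diameters, with no slipping seen.

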